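# Fold up a tray, pack foil cartridges, push it to dispatch

## Task

Fold up all four walls of the flat tray blank until they stand upright, then lay every foil cartridge from the grey mat down inside it, all on the tray floor and none on top of another. Finally push the packed tray along the bench, without lifting it, until it sits square in the yellow-framed spot, centred to within 3 cm; leave the reel, screwdriver and mug where they are.

Things in the scene. Friction and masses are not known exactly. Their poses are not given: they have to be found in the camera images.
- tray: Flat tray blank of thick board, loose on the bench (about 0.5 kg with its walls): base 160 mm (its x) by 220 mm (its y) by 6 mm thick with a white paper centre; a wall is hinged along each of its four edges. Origin: centre of the base's underside; z up. The tray floor is 6 mm above the origin.
- wall_a (a joint): Angle in rad of the wall hinged on the tray's +x edge (tray frame): 0 = flat outwards, 1.57 = upright, stop at 1.6. Wall 220 mm long, 40 high, 4 thick. The hinge lies on the base edge, 6 mm above the underside; upright, the wall stands just outside that edge. Stiff hinge (0.02 N m): stays where left, gives if pushed outwards; pushed inwards from outside when upright it rests on its stop.
- wall_a_bar (a point): Centre of wall_a's orange pull bar: a round bar with ball ends, 40 mm long (parallel to the hinge, its y axis) and 10 mm thick, on a 22 mm wide neck 20 mm long in the middle of the wall's free edge; its axis is 60 mm from the hinge line (x points away from the hinge), in the plane of the hinge and the wall's inner face. Pinched by its two ends from above, it turns freely in the grip as the wall swings up.
- wall_b (a joint): Angle in rad of the wall hinged on the tray's +y edge (tray frame): 0 = flat outwards, 1.57 = upright, stop at 1.6. Wall 160 mm long, 40 high, 4 thick. The hinge lies on the base edge, 6 mm above the underside; upright, the wall stands just outside that edge. Stiff hinge (0.02 N m): stays where left, gives if pushed outwards; pushed inwards from outside when upright it rests on its stop.
- wall_b_bar (a point): Centre of wall_b's orange pull bar: a round bar with ball ends, 40 mm long (parallel to the hinge, its y axis) and 10 mm thick, on a 22 mm wide neck 20 mm long in the middle of the wall's free edge; its axis is 60 mm from the hinge line (x points away from the hinge), in the plane of the hinge and the wall's inner face. Pinched by its two ends from above, it turns freely in the grip as the wall swings up.
- wall_c (a joint): Angle in rad of the wall hinged on the tray's -x edge (tray frame): 0 = flat outwards, 1.57 = upright, stop at 1.6. Wall 220 mm long, 40 high, 4 thick. The hinge lies on the base edge, 6 mm above the underside; upright, the wall stands just outside that edge. Stiff hinge (0.02 N m): stays where left, gives if pushed outwards; pushed inwards from outside when upright it rests on its stop.
- wall_c_bar (a point): Centre of wall_c's orange pull bar: a round bar with ball ends, 40 mm long (parallel to the hinge, its y axis) and 10 mm thick, on a 22 mm wide neck 20 mm long in the middle of the wall's free edge; its axis is 60 mm from the hinge line (x points away from the hinge), in the plane of the hinge and the wall's inner face. Pinched by its two ends from above, it turns freely in the grip as the wall swings up.
- wall_d (a joint): Angle in rad of the wall hinged on the tray's -y edge (tray frame): 0 = flat outwards, 1.57 = upright, stop at 1.6. Wall 160 mm long, 40 high, 4 thick. The hinge lies on the base edge, 6 mm above the underside; upright, the wall stands just outside that edge. Stiff hinge (0.02 N m): stays where left, gives if pushed outwards; pushed inwards from outside when upright it rests on its stop.
- wall_d_bar (a point): Centre of wall_d's orange pull bar: a round bar with ball ends, 40 mm long (parallel to the hinge, its y axis) and 10 mm thick, on a 22 mm wide neck 20 mm long in the middle of the wall's free edge; its axis is 60 mm from the hinge line (x points away from the hinge), in the plane of the hinge and the wall's inner face. Pinched by its two ends from above, it turns freely in the grip as the wall swings up.
- cart_a: Foil cartridge: black plastic block with yellow panels, 80 mm (its x) by 36 by 36 mm, 0.09 kg, loose. Origin: its centre; x along its length. Not all cartridges are there in every run (None if absent).
- cart_b: Foil cartridge: black plastic block with red panels, 80 mm (its x) by 36 by 36 mm, 0.09 kg, loose. Origin: its centre; x along its length. Not all cartridges are there in every run (None if absent).
- cart_c: Foil cartridge: black plastic block with blue panels, 80 mm (its x) by 36 by 36 mm, 0.09 kg, loose. Origin: its centre; x along its length. Not all cartridges are there in every run (None if absent).
- cart_d: Foil cartridge: black plastic block with silver panels, 80 mm (its x) by 36 by 36 mm, 0.09 kg, loose. Origin: its centre; x along its length. Not all cartridges are there in every run (None if absent).
- supply: Grey flat mat marking, 250 by 190 mm, on which the cartridges start; no height, nothing collides with it. Origin: its centre.
- spot: Dispatch spot: green rectangle 240 mm (its x) by 300 mm (its y) in a yellow frame, painted flat on the bench (no height). It may be on either side. Origin: its centre; axes along its sides.
- reel: Empty aluminium foil reel with blue core, lying flat, 70 mm across, 40 mm high, at the far edge; a bystander, not to be disturbed. Origin: centre of its underside.
- driver: Screwdriver with red handle, lying at the far edge; a bystander, not to be disturbed. Origin: in its handle.
- mug: White mug, 76 mm across, 75 mm high, standing at the far edge; a bystander, not to be disturbed. Origin: centre of its underside.
Things that resemble listed ones, but are neither listed nor needed, are in the scene too. What is shaped like the cart_d but white is not meant. Leave any pink look-alike of the cart_a alone.

How it is judged:
By the outcome, as a careful person would: the job done as asked, in the order asked, and still so for the second after the job is handed in, with the robot touching nothing.
Of cart_a, cart_b, cart_c, cart_d only 2 to 4 are there at a start; the rules pass over those that are not, and their reading is None.
At some moment in a run one of cart_a, cart_b, cart_c, cart_d may be knocked a few centimetres aside while the robot is not near it.
Once in a run the grip may slacken for a moment while it holds something.
It also fails if it takes over 210 s, if anything falls off the work surface, if the arm or the gripper's body presses on something with over 40 N, if the wrist force passes 120 N, or if a joint passes its speed limit or range.

## Robot

A 6-joint arm with a two-finger parallel gripper is mounted at the origin on the work surface. World frame = base frame: x ahead of the robot, y to its left, z up, the work surface at z = 0. Lengths are in m, angles in degrees, forces in N, time in s.
With the tool pointing down it reaches from about 0.3 to 0.875 m from the base axis. Payload 6.4 kg.
Tool frame: the origin (TCP) lies midway between the tips of the shut fingers; the grasp point (between the pads) lies 19 mm behind it; z points along the fingers, y is the line along which they close (so a half turn about z gives the same grasp; the last joint's range is limited). The gripper opens to 85 mm and grips with 20 to 120 N. Pads are 22 mm wide; open, the fingers measure 114 mm over their backs; the gripper's body (76 mm by 85 mm) begins 54 mm behind the grasp point. The pads swing forward as they close: fully open they stand 13 mm farther back than shut.
Start: joints at [-83.211, 10.359, 92.074, -0, 77.567, -11.82], TCP at [0.184, -0.545, 0.231] pointing down, gripper open.
Joint ranges: [-171.53, 171.53], [-51.25, 118.39], [17.06, 147.69], [-65.23, 245.23], [0, 150.52], [-178.68, 178.68]. Speed limits (degrees/s): [147.25, 147.25, 172.46, 180, 180, 180].

## Interface

Orientations are given as [roll, pitch, yaw] about the fixed x, y, z axes, in that order (R = Rz(yaw) Ry(pitch) Rx(roll)).
In Python, from workcell import manip gives the robot as it stands. Calls block until the motion is done:
- manip.reach(position, orientation): joint-space move of the TCP to a pose.
- manip.servo_line(position, max_speed=0.15, attitude=None, f_stop=None): straight line of the TCP; attitude=None keeps the orientation; max_speed is the mean speed in m/s. With f_stop (N) it stops when the force on the tool has changed by that much, and returns True; else False.
- manip.movej(angles): joint-space move.
- manip.ungrasp() and manip.grasp(): open the fingers fully, or close them until they stop; the grip force is fixed at half the most.
- manip.pause(seconds).
- manip.inverse_kinematics(position, orientation): joint angles nearest the present ones, or None.
- manip.sense(): the state.
- manip.get_image(name): name is "side" or "top" or "wrist"; returns a dict with "img" (384x512x3 uint8, red, green, blue), "range_z" (384x512 float32, m along the optical axis (not along the pixel's ray), 0 where there is no reading), "fx", "fy", "cx", "cy" (pixels), "T" (4x4, takes a point from camera to world coordinates); the wrist camera has in their place "tool_from_camera" (4x4, takes a point from camera to tool coordinates, whose origin is the TCP and whose axes are the flange's). Camera axes: x right, y up, looking along -z (the intrinsics and any distortion apply to the point x, -y, -z); pixel columns grow to the right and rows downward; lengths in m; the calibration is good to about 2 mm. The wrist camera is an equidistant fisheye: a pixel r from the principal point sees the ray r / f radians off the axis. A picture is of the moment at which its call begins: read the wrist's pose just before it.
A pose or a line that the arm cannot do raises manip.Unreachable and nothing moves.
- manip.close_job(): hands the job in; it is judged then, once.
The state is a dict: "time_s": time; "joint_positions": joint angles; "dq": joint speeds; "joint_torque": joint torques, N m; "ee_pos": TCP position; "ee_rot": TCP orientation; "force": force on the tool from outside, world axes, zero at the start; "torque": the same for the moment, N m; "opening": finger opening in m; "grasp_force": force on a finger pad.
Only numpy, scipy, OpenCV 4.12 (cv2) and the standard library are available. Lean on these libraries where they do the work, as an engineer would, in place of code of your own. Each camera call takes 0.05 s, during which the arm holds its last target. There are 200 camera calls.

## Working session

There is one attempt and no reset: what is moved stays moved. The work goes in short steps, each a Python script; the robot and the scene stay as the last script left them, time stands still between calls to the robot, and variables do not carry over. Pictures are saved under pics/ and viewed, at most 14 in all, crops included, and the job is handed in when it is done.

```bash
ls; mkdir -p pics; python3 - <<'E'
from workcell import manip
import cv2,numpy as np
for n in("top","side"):
    d=manip.get_image(n); np.savez(n+".npz",**d)
    cv2.imwrite(f"pics/{n}0.png",cv2.resize(d["img"][:,:,::-1],(800,600),interpolation=cv2.INTER_CUBIC))
    print(n,d["fx"],d["fy"],d["cx"],d["cy"],d["T"].round(3).tolist(),[k for k in d])
print(manip.sense())
E
```

```text
pics
top 426.7879538953941 426.7879538953941 254.51138892148398 191.40377969072435 [[-0.024, 0.984, -0.178, 0.374], [-0.999, -0.02, 0.027, -0.03], [0.023, 0.179, 0.984, 1.305], [0.0, 0.0, 0.0, 1.0]] ['img', 'range_z', 'fx', 'fy', 'cx', 'cy', 'T']
side 361.66609666496555 361.66609666496555 256.0002603691436 191.8968291685468 [[-0.903, 0.325, -0.281, 0.272], [-0.43, -0.679, 0.595, 0.658], [0.002, 0.658, 0.753, 0.941], [0.0, 0.0, 0.0, 1.0]] ['img', 'range_z', 'fx', 'fy', 'cx', 'cy', 'T']
{'time_s': 0.1, 'joint_positions': array([-8.32088662e+01,  1.03985160e+01,  9.21245667e+01, -2.04626626e-05,
        7.75677435e+01, -1.18201713e+01]), 'dq': array([-0.026949  , -0.18839143, -0.1618506 ,  0.05507136, -0.00408649,
        0.11240507]), 'joint_torque': array([ 3.51207882e-04, -4.45877945e+01, -3.52237022e+01, -3.55899183e-04,
        4.11435452e-03,  7.19482244e-06]), 'ee_pos': array([ 0.18346636, -0.54443186,  0.23047709]), 'ee_rot': array([-1.79911096e+02, -1.85853529e-02,  1.86112951e+01]), 'force': array([0.16009601, 0.16640223, 0.05827723]), 'torque': array([-0.003303  ,  0.05299995,  0.04706894]), 'grasp_force': 0.0, 'opening': 0.0855394713524966}
```

View pics/top0.png

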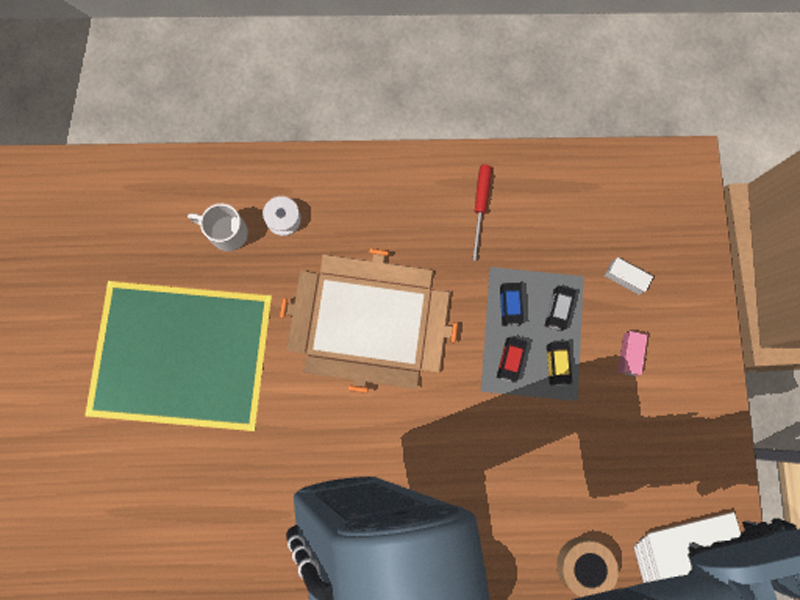

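View pics/side0.png

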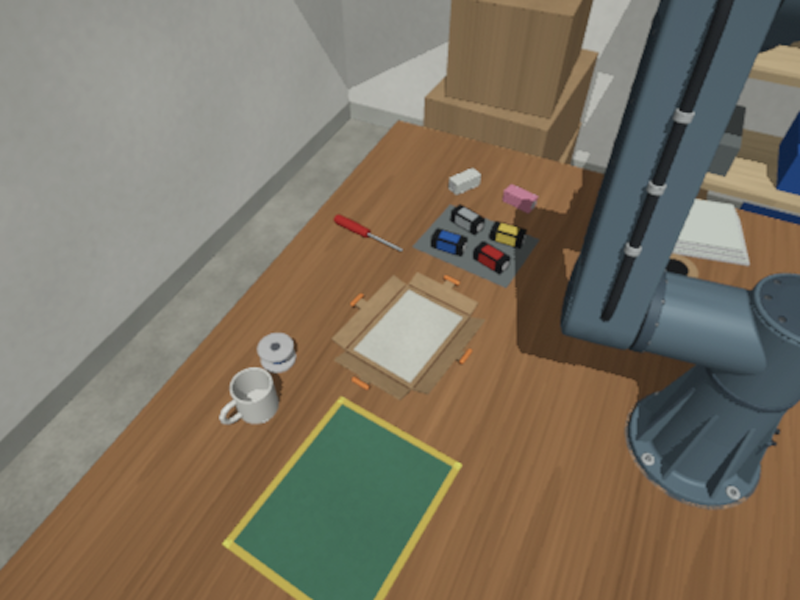

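Candidates in the top view (800×600): yellow (559,362), red (513,359), blue (513,302) and silver (562,307) all lie on the grey mat. The pink block (634,352) and the white one (630,275) are off the mat, so they're look-alikes. The tray is at (369,321), with bars at (380,253), (284,308), (357,388) and (456,332). The spot is at (179,355).

```bash
cat > h.py <<'E'
from workcell import manip
import cv2,numpy as np
def top():
    return manip.get_image("top")
def world(d,u,v,z):
    "pixel -> world on plane z (pinhole)"
    u=np.asarray(u,float);v=np.asarray(v,float)
    r=np.stack([(u-d["cx"])/d["fx"],-(v-d["cy"])/d["fy"],-np.ones_like(u)],-1)@d["T"][:3,:3].T
    o=d["T"][:3,3]
    return o+r*((z-o[2])/r[...,2])[...,None]
def cloud(d):
    v,u=np.mgrid[:384,:512]
    z=d["range_z"]
    p=np.stack([(u-d["cx"])/d["fx"]*z,-(v-d["cy"])/d["fy"]*z,-z],-1)
    return p@d["T"][:3,:3].T+d["T"][:3,3]
def rect(xy):
    "centre, long side, short side, yaw of long axis (deg, -90..90)"
    (c,(w,h),a)=cv2.minAreaRect(np.asarray(xy,np.float32))
    if w<h: w,h,a=h,w,a+90
    return np.array(c),w,h,(a+90)%180-90
def carts(d,zmin=0.024,box=None):
    "blocks from depth; cartridges are told apart by panel colour"
    P=cloud(d); m=((P[...,2]>zmin)&(P[...,2]<0.06)&(P[...,0]>.3)&(P[...,0]<.75)&(P[...,1]<-.1)&(P[...,1]>-.6)).astype(np.uint8)
    n,l,s,_=cv2.connectedComponentsWithStats(m)
    for i in range(1,n):
        if s[i,4]<60: continue
        k=l==i; yield P[k][:,:],d["img"][k],s[i]
E
python3 - <<'E'
from h import *
d=dict(np.load("top.npz"))
P=cloud(d)
print("table z",[P[r,c,2].round(4) for r,c in((300,200),(230,40),(120,350))])
for p,c,s in carts(d):
    r=rect(p[:,:2]); hsv=cv2.cvtColor(c[None],cv2.COLOR_RGB2HSV)[0]; 
    b=c[c.max(1)>90]
    print(s[:2],s[4],"c",r[0].round(3),np.round(r[1:],3),"z",np.median(p[:,2]).round(3),"col",np.median(b,0))
hsv=cv2.cvtColor(d["img"],cv2.COLOR_RGB2HSV)
def comps(m,mn,z,name):
    n,l,s,_=cv2.connectedComponentsWithStats(m.astype(np.uint8))
    for i in range(1,n):
        if s[i,4]<mn: continue
        v,u=np.where(l==i); w=world(d,u,v,z); r=rect(w[:,:2]); print(name,s[i],"c",r[0].round(4),"mean",w.mean(0).round(4),np.round(r[1:],3))
H,S,V=hsv[...,0],hsv[...,1],hsv[...,2]
comps((H>5)&(H<14)&(S>190)&(V>150),10,.006,"orange")
comps((H>60)&(H<90)&(S>80),1000,0,"green")
m=(S<40)&(V>170); m[:,:180]=0;m[:,300:]=0
comps(m,1000,.006,"paper")
# bars from read pixels
for n,q in dict(a=(380,253),b=(284,308),c=(357,388),d=(456,332)).items():
    print(n,world(d,np.array(q[0]/1.5625),np.array(q[1]/1.5625),.006).round(4))
E
```

```text
table z [np.float64(0.0005), np.float64(-0.002), np.float64(0.0036)]
[390 165] 328 c [ 0.644 -0.524] [8.1000e-02 3.9000e-02 5.7889e+01] z 0.035 col [232. 228. 224.]
[321 181] 332 c [ 0.592 -0.287] [0.081 0.037 0.768] z 0.036 col [ 56.  99. 183.]
[350 183] 332 c [ 0.582 -0.382] [  0.081   0.038 -18.689] z 0.035 col [181. 180. 183.]
[398 212] 348 c [ 0.491 -0.518] [  0.08    0.037 -13.572] z 0.035 col [232. 143. 172.]
[319 216] 343 c [ 0.484 -0.282] [  0.081   0.037 -16.739] z 0.035 col [200.   58.   55.5]
[351 219] 345 c [ 0.474 -0.373] [0.08  0.038 1.995] z 0.036 col [236. 212.  94.]
green [  60  185  109   85 7632] c [0.5107 0.3614] mean [0.5089 0.3618 0.    ] [ 0.298  0.236 83.564]
paper [ 180   11  120   79 3682] c [ 1.0849 -0.0257] mean [1.0435 0.0287 0.006 ] [ 0.39   0.277 89.487]
paper [ 201  179   70   54 2905] c [ 0.5667 -0.0069] mean [ 0.5662 -0.0067  0.006 ] [ 0.2    0.139 80.6  ]
a [ 0.7034 -0.0325  0.006 ]
b [0.5956 0.1584 0.006 ]
c [0.4361 0.0171 0.006 ]
d [ 0.5408 -0.1788  0.006 ]
```

```bash
cat >> h.py <<'E'
from scipy.spatial.transform import Rotation as R
def toolT():
    s=manip.sense(); T=np.eye(4); T[:3,:3]=R.from_euler("xyz",s["ee_rot"],degrees=True).as_matrix(); T[:3,3]=s["ee_pos"]; return T
def wrist():
    T=toolT(); d=manip.get_image("wrist"); d["T"]=T@d["tool_from_camera"]; return d
def wworld(d,u,v,z):
    "fisheye pixel -> world on plane z"
    a=(np.asarray(u,float)-d["cx"])/d["fx"]; b=(np.asarray(v,float)-d["cy"])/d["fy"]; t=np.hypot(a,b)+1e-9
    r=np.stack([np.sin(t)*a/t,-np.sin(t)*b/t,-np.cos(t)],-1)@d["T"][:3,:3].T
    o=d["T"][:3,3]; return o+r*((z-o[2])/r[...,2])[...,None]
def orange(d,near,z=.006):
    "orange bar nearest to a point: rect centre, sides, yaw"
    h=cv2.cvtColor(d["img"],cv2.COLOR_RGB2HSV); m=(h[...,0]>4)&(h[...,0]<15)&(h[...,1]>190)&(h[...,2]>140)
    n,l,s,_=cv2.connectedComponentsWithStats(m.astype(np.uint8)); best=None
    for i in range(1,n):
        if s[i,4]<40: continue
        v,u=np.where(l==i); w=wworld(d,u,v,z)[:,:2]; r=rect(w); e=np.linalg.norm(r[0]-near)
        if best is None or e<best[0]: best=(e,r)
    return best
def ang(a): return (a+180)%360-180
def go(p,yaw):
    "joint move, tool down, taking the half turn that moves joint 6 least"
    q0=manip.sense()["joint_positions"]; c=[]
    for y in(yaw,yaw+180):
        q=manip.inverse_kinematics(list(p),[180,0,ang(y)])
        if q is not None: c.append((abs(q[5]-q0[5]),ang(y)))
    y=min(c)[1]; manip.reach(list(p),[180,0,y]); return y
E
cat > tray.json <<'E'
{"c":[0.568,-0.0075],"yaw":-9.7}
E
python3 - <<'E'
from h import *; import json
t=json.load(open("tray.json")); c=np.array(t["c"]);y=np.radians(t["yaw"])
p=c+.14*np.array([np.cos(y),np.sin(y)])
print(go([*manip.sense()["ee_pos"][:2],.25],t["yaw"]))
print(go([*p,.14],t["yaw"]))
d=wrist(); print(p,orange(d,p),d["fx"]); cv2.imwrite("pics/w1.png",d["img"][:,:,::-1])
print(manip.sense()["time_s"])
E
```

```text
-9.699999999999989
-9.699999999999989
[ 0.70599849 -0.03108851] (np.float64(0.006683463064706155), (array([ 0.6993466 , -0.03043957]), 0.04013969004154205, 0.00809890404343605, 72.36289978027344)) 297.3186396354542
3.3083
```

View pics/w1.png

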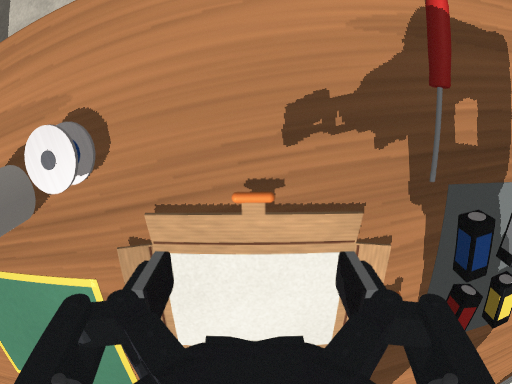

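The wrist view shows wall_a's orange bar at (253,198). Its shadow is offset, so the wall may be slightly raised. I'll check with depth.

```bash
cat >> h.py <<'E'
def wcloud(d):
    v,u=np.mgrid[:384,:512]; a=(u-d["cx"])/d["fx"]; b=(v-d["cy"])/d["fy"]; t=np.hypot(a,b)+1e-9
    z=d["range_z"]; k=np.tan(t)/t
    p=np.stack([a*k*z,-b*k*z,-z],-1); return p@d["T"][:3,:3].T+d["T"][:3,3]
def orange3(d,near):
    "3D centre of the bar's visible top, by depth"
    P=wcloud(d); h=cv2.cvtColor(d["img"],cv2.COLOR_RGB2HSV); m=(h[...,0]>4)&(h[...,0]<15)&(h[...,1]>190)&(h[...,2]>140)&(d["range_z"]>0)
    m&=np.linalg.norm(P[...,:2]-near,axis=-1)<.05
    q=P[m]; return q.mean(0),q[:,2].min(),q[:,2].max(),np.linalg.eigh(np.cov(q[:,:2].T))[1][:,1],len(q)
E
python3 - <<'E'
from h import *; import json
t=json.load(open("tray.json")); c=np.array(t["c"]);y=np.radians(t["yaw"]); e=np.array([np.cos(y),np.sin(y)]); p=c+.14*e
d=wrist(); print(orange3(d,p)); P=wcloud(d)
print("rows up col 253:",[(r,P[r,253].round(3).tolist()) for r in(120,180,196,200,206,220,235,242,246,256,280,310)])
E
```

```text
(array([ 0.70523885, -0.03269803,  0.02539323]), np.float64(0.023486332574383373), np.float64(0.027576591092869696), array([0.20858849, 0.9780035 ]), 132)
rows up col 253: [(120, [0.77, -0.043, 0.001]), (180, [0.713, -0.033, 0.001]), (196, [0.704, -0.031, 0.026]), (200, [0.7, -0.031, 0.025]), (206, [0.693, -0.029, 0.019]), (220, [0.677, -0.027, 0.015]), (235, [0.659, -0.023, 0.009]), (242, [0.65, -0.022, 0.007]), (246, [0.644, -0.021, 0.006]), (256, [0.633, -0.019, 0.007]), (280, [0.602, -0.014, 0.006]), (310, [0.56, -0.006, 0.006])]
```

```bash
cat >> h.py <<'E'
import json
def tray():
    t=json.load(open("tray.json")); y=np.radians(t["yaw"]); ex=np.array([np.cos(y),np.sin(y)]); return np.array(t["c"]),t["yaw"],ex,np.array([-ex[1],ex[0]])
def fold(w,off=.014,look=True):
    c,yw,ex,ey=tray()
    n,h,yaw={"a":(ex,.08,yw),"b":(ey,.11,yw+90),"c":(-ex,.08,yw),"d":(-ey,.11,yw+90)}[w]
    p=c+(h+.058)*n
    if look:
        yaw=go([*p,.14],yaw); 
    b,lo,hi,ax,k=orange3(wrist(),p); z=hi-.005
    th0=np.arcsin(np.clip((z-.006)/.06,0,1)); lat=np.array([-n[1],n[0]])
    print(w,"bar",b.round(4),"z",z.round(4),"k",k,"along n",np.dot(b[:2]-c,n).round(4),"lat",np.dot(b[:2]-c,lat).round(4),"th0",np.degrees(th0).round(1))
    rad=np.dot(b[:2]-c,n)+.0; 
    if abs(rad-h-.06*np.cos(th0))>.012 or k<50 or not .008<z<.04: print("implausible"); return
    hinge=c+n*(rad-.06*np.cos(th0))+lat*np.dot(b[:2]-c,lat)
    pt=lambda th:[*(hinge+.06*np.cos(th)*n),.006+.06*np.sin(th)-off]
    if manip.servo_line(pt(th0)[:2]+[max(pt(th0)[2],.001)],.12,f_stop=12): print("contact on descent",manip.sense()["ee_pos"]); 
    manip.grasp(); s=manip.sense(); print("opening",s["opening"],"force",s["grasp_force"])
    if not .034<s["opening"]<.046: manip.ungrasp(); manip.servo_line([*p,.14]); print("no grip"); return
    for th in np.linspace(th0,np.radians(90.5),8)[1:]: manip.servo_line(pt(th),.12)
    s=manip.sense(); print("end opening",s["opening"],"force",s["force"].round(1))
    manip.ungrasp(); q=manip.sense()["ee_pos"]; manip.servo_line([q[0],q[1],.16],.25)
    print("t",manip.sense()["time_s"])
E
python3 - <<'E'
from h import *
fold("a",look=False)
d=wrist(); cv2.imwrite("pics/w2.png",d["img"][:,:,::-1])
E
```

```text
a bar [ 0.705  -0.033   0.0256] z 0.023 k 138 along n 0.1394 lat -0.0021 th0 16.5
opening 0.03543106487066118 force 59.630908370018005
end opening 0.03528463937885815 force [-2.2  0.6 -3.2]
t 8.075
```

View pics/w2.png

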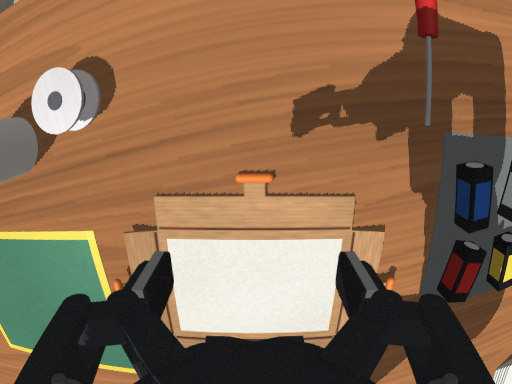

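The picture shows the bar at (254,178) with the wall lying between it and the paper edge at row 238. It isn't clear whether the wall is up, so I'll use depth.

```bash
python3 - <<'E'
from h import *
d=wrist(); P=wcloud(d)
print([(r,P[r,254].round(3).tolist()) for r in(150,170,176,180,188,196,200,210,220,226,232,240,260,300,325)])
for n,(u,v) in dict(b=(118,285),d=(390,285)).items(): print(n,P[v,u])
print(manip.sense()["ee_pos"])
E
```

```text
[(150, [0.68, -0.029, -0.001]), (170, [0.659, -0.025, 0.001]), (176, [0.655, -0.025, 0.011]), (180, [0.651, -0.024, 0.01]), (188, [0.642, -0.022, 0.006]), (196, [0.633, -0.021, 0.006]), (200, [0.628, -0.02, 0.005]), (210, [0.618, -0.018, 0.006]), (220, [0.606, -0.016, 0.006]), (226, [0.6, -0.015, 0.006]), (232, [0.592, -0.014, 0.005]), (240, [0.583, -0.012, 0.006]), (260, [0.558, -0.008, 0.006]), (300, [0.502, 0.002, 0.006]), (325, [0.46, 0.009, 0.006])]
b [0.5560721  0.15903156 0.02597994]
d [ 0.4975597  -0.16690804  0.02176173]
[ 0.64683633 -0.02307354  0.1584218 ]
```

Tray dragged about 5 cm and the wall went flat. The bar was pinched off-centre (opening 35 mm, not 40), so it locked in the grip and the whole tray tilted. I'll re-measure, then pinch at pad centre on a wall that is still slightly raised, in small monitored steps.

```bash
cat >> h.py <<'E'
def paper(d):
    h=cv2.cvtColor(d["img"],cv2.COLOR_RGB2HSV); m=(h[...,1]<45)&(h[...,2]>165)
    P=world(d,*np.meshgrid(np.arange(512),np.arange(384)),.006); m&=(P[...,0]>.3)&(P[...,0]<.75)&(abs(P[...,1]-.1)<.45)&(P[...,1]>-.2)
    m=cv2.morphologyEx(m.astype(np.uint8),cv2.MORPH_OPEN,np.ones((3,3)))
    n,l,s,_=cv2.connectedComponentsWithStats(m); i=1+np.argmax(s[1:,4]); v,u=np.where(l==i); r=rect(P[v,u][:,:2]); return r
def settray(c,yaw): json.dump({"c":list(map(float,c)),"yaw":float(yaw)},open("tray.json","w"))
def fold2(w,off=.019,step=25,look=True):
    "as fold, bar at the pads' centre; stops after `step` deg to check that the bar turns"
    c,yw,ex,ey=tray()
    n,h,yaw={"a":(ex,.08,yw),"b":(ey,.11,yw+90),"c":(-ex,.08,yw),"d":(-ey,.11,yw+90)}[w]
    p=c+(h+.058)*n
    go([*(p),.16],yaw)
    b,lo,hi,ax,k=orange3(wrist(),p); z=hi-.005; lat=np.array([-n[1],n[0]]); dn,dl=np.dot(b[:2]-c,n),np.dot(b[:2]-c,lat)
    th0=np.arcsin(np.clip((z-.006)/.06,0,1)); print(w,"bar",b.round(4),"z",z.round(4),"k",k,"dn-h",(dn-h).round(4),"dl",dl.round(4),"th0",np.degrees(th0).round(1))
    if abs(dn-h-.06*np.cos(th0))>.012 or k<40 or not .012<z<.045: print("implausible"); return False
    hinge=c+n*(dn-.06*np.cos(th0))+lat*dl
    pt=lambda th:[*(hinge+.06*np.cos(th)*n),.006+.06*np.sin(th)-off]
    if manip.servo_line(pt(th0),.12,f_stop=10): print("contact",manip.sense()["ee_pos"])
    manip.grasp(); s=manip.sense(); print("opening",s["opening"],"grasp",s["grasp_force"],"F",s["force"].round(1))
    if not .037<s["opening"]<.046: manip.ungrasp(); q=s["ee_pos"]; manip.servo_line([q[0],q[1],.16],.25); print("off-centre"); return False
    for th in np.arange(th0,np.radians(91),np.radians(9))[1:].tolist()+[np.radians(91)]:
        manip.servo_line(pt(th),.1); s=manip.sense()
        if abs(s["force"][2])>2.2: print("lifting?",np.degrees(th),s["force"].round(1)); break
    s=manip.sense(); print("end",s["opening"],s["force"].round(1),s["torque"].round(2))
    manip.ungrasp(); q=manip.sense()["ee_pos"]; manip.servo_line([q[0],q[1],.17],.25)
    print("t",manip.sense()["time_s"]); return True
E
python3 - <<'E'
from h import *
go([.5,-.33,.3],-10)
r=paper(top()); print(r); settray(r[0],r[3]-90)
E
```

```text
(array([0.51580685, 0.0007074 ]), 0.19953198730945587, 0.1395650953054428, 80.35282135009766)
```

```bash
python3 - <<'E'
from h import *
fold2("b")
E
```

```text
b bar [0.5464 0.1626 0.0259] z 0.0229 k 81 dn-h 0.0547 dl -0.003 th0 16.4
opening 0.03547497561967858 grasp 59.60295796394348 F [-0.6  2.4  1.7]
off-centre
```

```bash
sed -i 's/if not .037<s\["opening"\]/if not .033<s["opening"]/; s/manip.servo_line(pt(th),.1); s=manip.sense()/manip.servo_line(pt(th),.1); s=manip.sense(); print(np.degrees(th).round(),s["force"].round(1),s["torque"].round(2),round(s["opening"],4))/' h.py; python3 - <<'E'
from h import *
fold2("b")
go([.5,-.33,.3],-10)
d=top(); r=paper(d); print(r)
cv2.imwrite("pics/t3.png",cv2.resize(d["img"][150:260,170:310,::-1],(700,550)))
E
```

```text
b bar [0.5484 0.1619 0.0245] z 0.0212 k 79 dn-h 0.0544 dl -0.0051 th0 14.6
opening 0.036084865213265996 grasp 47.71958291530609 F [-0.2  2.2  2. ]
24.0 [-0.3 -0.4 -2.1] [0.07 0.01 0.01] 0.0353
33.0 [-0.1 -1.1 -3.4] [ 0.1  -0.04 -0.08] 0.0355
lifting? 32.63347688906867 [-0.1 -1.1 -3.4]
end 0.03550895782155826 [-0.1 -1.1 -3.4] [ 0.1  -0.04 -0.08]
t 19.0083
(array([ 0.51582837, -0.00424437]), 0.19960904121398926, 0.1395156979560852, 79.01859283447266)
```

View pics/t3.png

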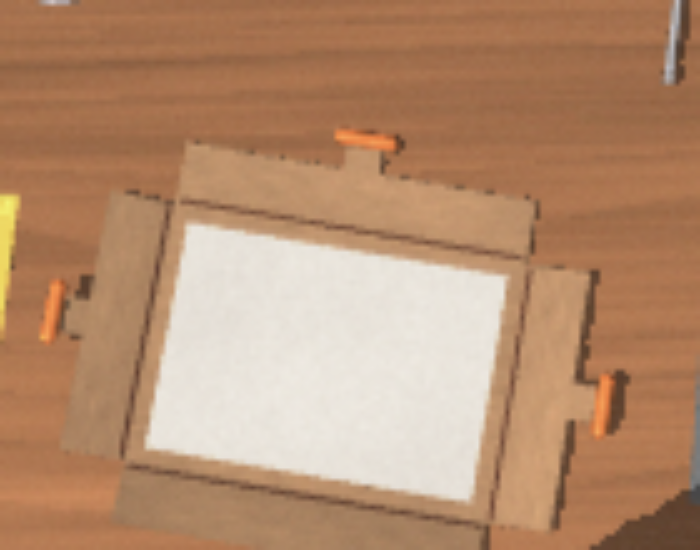

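Confirmed: the bar locks in the pads, so lifting tilts the tray. The crop shows all walls still near flat, and the tray has turned slightly. I'll rotate the tool together with the wall about the hinge instead.

```bash
cat >> h.py <<'E'
def fold3(w,off=.014,target=91.5,z=None,th=None):
    "swing the wall up with the tool turning along with it about the hinge; regrip if the lean runs out"
    c,yw,ex,ey=tray()
    n,h,yaw={"a":(ex,.08,yw),"b":(ey,.11,yw+90),"c":(-ex,.08,yw),"d":(-ey,.11,yw+90)}[w]
    lat=np.array([-n[1],n[0]]); n3=np.array([*n,0]); k=np.cross(n3,[0,0,1]); p=c+(h+.058)*n
    yaw=go([*p,.17],yaw)
    b,lo,hi,ax,cnt=orange3(wrist(),p); zb=hi-.0055; dn,dl=np.dot(b[:2]-c,n)-h,np.dot(b[:2]-c,lat)
    th=np.arcsin(np.clip((zb-.006)/.06,0,1)); hin=c+n*(h+.5*(dn-.06*np.cos(th)))+lat*dl*.5
    print(w,"z",zb.round(4),"cnt",cnt,"dn",dn.round(4),"dl",dl.round(4),"th0",np.degrees(th).round(1))
    if abs(dn-.06*np.cos(th))>.012 or abs(dl)>.012 or cnt<40: print("implausible"); return False
    bar=lambda t:np.array([*hin,.006])+.06*(np.cos(t)*n3+np.sin(t)*np.array([0,0,1]))
    def pose(t,lean,back=0):
        Rm=R.from_rotvec(k*lean)*R.from_euler("xyz",[180,0,yaw],degrees=True)
        P=bar(t)+(off-back)*Rm.as_matrix()[:,2]
        return P.tolist(),Rm.as_euler("xyz",degrees=True).tolist()
    D=np.radians; T=D(target)
    while th<T-D(3):
        low=bar(th)[2]<.017
        lean=0. if low else -np.clip(T-th-D(45),0,D(30)); end=min(T,th-lean+D(45))
        for yy in (yaw,ang(yaw+180)):
            yaw=yy; ok=all(manip.inverse_kinematics(*pose(t,lean+t-th)) is not None for t in np.linspace(th,end,5)) and manip.inverse_kinematics(*pose(th,lean,.08)) is not None
            if ok: break
        if not ok: print("no IK",np.degrees([th,end])); return False
        a=pose(th,lean,.08); manip.reach(*a)
        P,o=pose(th,lean); P[2]=max(P[2],.0005)
        if manip.servo_line(P,.12,f_stop=10): print("contact",manip.sense()["ee_pos"])
        manip.grasp(); s=manip.sense(); print(" th",np.degrees(th).round(1),"opening",round(s["opening"],4))
        if s["opening"]<.03: manip.ungrasp(); manip.servo_line(a[0]); print("missed"); return False
        for t in np.linspace(th,end,max(3,int((end-th)/D(9))+1))[1:]:
            P,o=pose(t,lean+t-th); manip.servo_line(P,.08,attitude=o)
        s=manip.sense(); print(" end",np.degrees(end).round(1),"opening",round(s["opening"],4),"F",s["force"].round(1),"M",s["torque"].round(2))
        manip.ungrasp(); manip.servo_line(pose(end,lean+end-th,.06)[0],.2); th=end
    q=manip.sense()["ee_pos"]; manip.servo_line([q[0],q[1],.2],.3)
    print("t",manip.sense()["time_s"]); return True
E
python3 - <<'E'
from h import *
settray([.5158,-.0042],79.0-90)
fold3("b")
go([.5,-.33,.3],-10)
d=top(); r=paper(d); print(r); P=cloud(d)
h=cv2.cvtColor(d["img"],cv2.COLOR_RGB2HSV); m=(h[...,0]>4)&(h[...,0]<15)&(h[...,1]>190)&(h[...,2]>140)
n,l,s,cc=cv2.connectedComponentsWithStats(m.astype(np.uint8))
for i in range(1,n):
    if s[i,4]>10: print(P[l==i].mean(0).round(3),s[i,4])
print(manip.sense()["time_s"])
E
```

```text
b z 0.0246 cnt 59 dn 0.054 dl -0.0039 th0 18.0
 th 18.0 opening 0.0352
 end 91.5 opening 0.0352 F [-0.9 -0.1 16.8] M [ 1.44 -0.29  0.1 ]
t 28.675
(array([ 0.5157789 , -0.00786559]), 0.1898530125617981, 0.1395190954208374, 78.86046600341797)
30.2083
```

```bash
python3 - <<'E'
from h import *
d=top(); P=cloud(d)
cv2.imwrite("pics/t4.png",cv2.resize(d["img"][150:260,170:310,::-1],(700,550)))
h=cv2.cvtColor(d["img"],cv2.COLOR_RGB2HSV); m=(h[...,0]>4)&(h[...,0]<13)&(h[...,1]>165)&(h[...,2]>140)
n,l,s,cc=cv2.connectedComponentsWithStats(m.astype(np.uint8))
for i in range(1,n):
    if 10<s[i,4]<200: print(P[l==i].mean(0).round(3),P[l==i][:,2].max().round(3),s[i,4])
E
```

```text
[ 0.654 -0.03   0.008] 0.013 26
[0.536 0.103 0.07 ] 0.075 27
[ 0.484 -0.169  0.021] 0.025 26
[0.385 0.021 0.035] 0.039 29
```

View pics/t4.png

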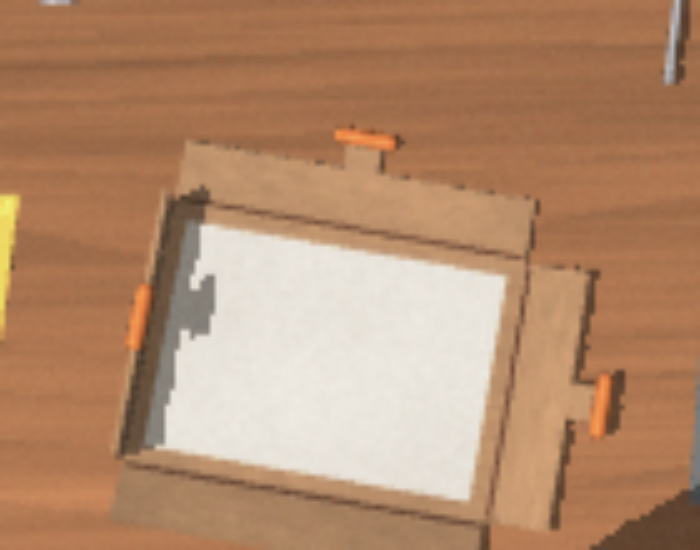

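The crop shows wall_b upright (bar at (140,317), casting a shadow on the paper) and the tray otherwise unmoved. I'll fold d, c and a the same way.

```bash
python3 - <<'E'
from h import *
settray([.5158,-.0042],-11.)
for w in "dca":
    if not fold3(w,target=90.5): break
go([.5,-.36,.3],-10)
d=top(); P=cloud(d); print(paper(d))
cv2.imwrite("pics/t5.png",cv2.resize(d["img"][150:260,170:310,::-1],(700,550)))
h=cv2.cvtColor(d["img"],cv2.COLOR_RGB2HSV); m=(h[...,0]>4)&(h[...,0]<13)&(h[...,1]>165)&(h[...,2]>140)
n,l,s,cc=cv2.connectedComponentsWithStats(m.astype(np.uint8))
for i in range(1,n):
    if 10<s[i,4]<200: print(P[l==i].mean(0).round(3),P[l==i][:,2].max().round(3),s[i,4])
print(manip.sense()["time_s"])
E
```

```text
d z 0.0173 cnt 88 dn 0.061 dl 0.003 th0 10.9
 th 10.9 opening 0.035
 end 85.9 opening 0.0352 F [ 0.6 -0.9 16.3] M [-1.62  0.12  0.14]
 th 85.9 opening 0.0359
 end 90.5 opening 0.0352 F [-1.3  0.3  5.6] M [ 0.08  0.16 -0.02]
t 41.1917
c z 0.0316 cnt 108 dn 0.0523 dl 0.0043 th0 25.3
 th 25.3 opening 0.0354
 end 90.5 opening 0.0351 F [ 0.5  3.6 21.4] M [ 0.91  1.98 -0.58]
t 48.1917
a z 0.0057 cnt 85 dn 0.0601 dl -0.0054 th0 0.0
 th 0.0 opening 0.0347Traceback (most recent call last):
  File "<stdin>", line 4, in <module>
  File "h.py", line 142, in fold3
    P,o=pose(t,lean+t-th); manip.servo_line(P,.08,attitude=o)
                           ~~~~~~~~~~~~~~~~^^^^^^^^^^^^^^^^^^
workcell.Unreachable: the arm cannot follow that straight line within its joint ranges
```

```bash
python3 - <<'E'
from h import *
s=manip.sense(); print(s["ee_pos"],s["ee_rot"],s["joint_positions"].round(1),s["opening"],s["force"].round(1),s["time_s"])
c,yw,ex,ey=tray(); n3=np.array([*ex,0]);k=np.cross(n3,[0,0,1]); hin=np.array([*(c+ex*.08),.006])
r0=R.from_euler("xyz",s["ee_rot"],degrees=True); q0=s["joint_positions"]
yaw=s["ee_rot"][2]
for l in range(0,50,5):
    for yy in(-11,169):
        Rm=R.from_rotvec(k*np.radians(l))*R.from_euler("xyz",[180,0,yy],degrees=True)
        t=np.radians(l); p=hin+.06*(np.cos(t)*n3+np.sin(t)*np.array([0,0,1]))+.014*Rm.as_matrix()[:,2]
        q=manip.inverse_kinematics(p.tolist(),Rm.as_euler("xyz",degrees=True).tolist()); print(l,yy,None if q is None else np.round(q,1))
E
```

```text
[ 0.65112822 -0.03348846  0.03040151] [179.94806061  35.92760423 168.9698698 ] [ -14.3   21.5  115.1   14.9    7.8 -107.4] 0.03515321990659538 [ 1.1 -1.3  3.1] 52.1167
0 -11 [-13.1  36.5  86.9  -0.   56.6  87.9]
0 169 [-13.1  36.5  86.9  -0.   56.6 -92.1]
5 -11 [-13.2  33.6  91.2   0.2  50.3  87.7]
5 169 [-13.2  33.6  91.2   0.2  50.3 -92.3]
10 -11 [-13.3  30.8  95.4   0.6  43.8  87.3]
10 169 [-13.3  30.8  95.4   0.6  43.8 -92.7]
15 -11 [-13.4  28.3  99.5   1.   37.2  86.9]
15 169 [-13.4  28.3  99.5   1.   37.2 -93.1]
20 -11 [-13.5  26.1 103.5   1.7  30.4  86.2]
20 169 [-13.5  26.1 103.5   1.7  30.4 -93.8]
25 -11 [-13.6  24.2 107.4   2.8  23.5  85. ]
25 169 [-13.6  24.2 107.4   2.8  23.5 -95. ]
30 -11 [-13.8  22.7 111.1   5.   16.3  82.8]
30 169 [-13.8  22.7 111.1   5.   16.3 -97.2]
35 -11 [-13.9  21.6 114.6  10.8   9.   76.9]
35 169 [ -13.9   21.6  114.6   10.8    9.  -103.1]
40 -11 [-14.1  21.1 117.8  60.9   2.3  26.8]
40 169 [ -14.1   21.1  117.8   60.9    2.3 -153.2]
45 -11 [-14.3  21.2 120.8 161.5   7.3 -73.9]
45 169 [-14.3  21.2 120.8 161.5   7.3 106.1]
```

```bash
sed -i 's/target=91.5,z=None,th=None)/target=91.5,maxl=45)/; s/D(45)/D(maxl)/g' h.py; python3 - <<'E'
from h import *
manip.ungrasp(); T=toolT(); manip.servo_line((T[:3,3]-.06*T[:3,2]).tolist(),.2)
q=manip.sense()["ee_pos"]; manip.servo_line([q[0],q[1],.18],.25)
fold3("a",target=90.5,maxl=32)
go([.5,-.36,.3],-10)
d=top(); P=cloud(d); print(paper(d))
cv2.imwrite("pics/t5.png",cv2.resize(d["img"][150:260,170:310,::-1],(700,550)))
h=cv2.cvtColor(d["img"],cv2.COLOR_RGB2HSV); m=(h[...,0]>4)&(h[...,0]<13)&(h[...,1]>165)&(h[...,2]>140)
n,l,s,cc=cv2.connectedComponentsWithStats(m.astype(np.uint8))
for i in range(1,n):
    if 10<s[i,4]<200: print(P[l==i].mean(0).round(3),P[l==i][:,2].max().round(3),s[i,4])
print(manip.sense()["time_s"])
E
```

```text
a z 0.0342 cnt 130 dn 0.0547 dl -0.0063 th0 28.1
 th 28.1 opening 0.0353
 end 90.1 opening 0.0353 F [ 0.1 -0.9  1.3] M [-0.3   0.25  0.  ]
t 60.075
(array([ 0.51895672, -0.01113718]), 0.19050276279449463, 0.13665202260017395, 78.9623031616211)
[ 0.596 -0.021  0.07 ] 0.075 29
[0.539 0.1   0.07 ] 0.073 24
[ 0.497 -0.115  0.07 ] 0.076 27
[0.439 0.009 0.07 ] 0.074 32
61.4917
```

View pics/t5.png

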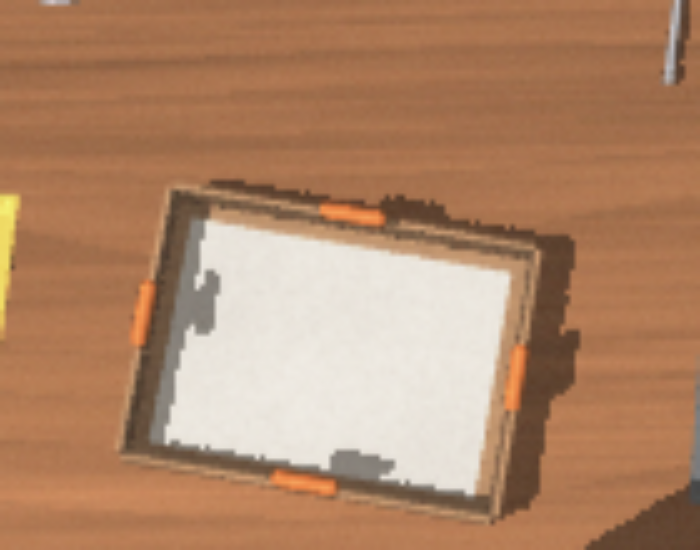

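The crop shows all four walls upright: bars at (353,214), (143,315), (305,482) and (515,378), all about 66 mm high and at the expected spacing. Now the cartridges, starting with yellow and red.

```bash
cat >> h.py <<'E'
REF=dict(yellow=(236,212,94),red=(200,58,56),blue=(56,99,183),silver=(181,180,183),white=(232,228,224),pink=(232,143,172))
def find():
    out={}
    for p,c,s in carts(top()):
        b=c[c.max(1)>90]
        if len(b)<15: continue
        m=np.median(b,0); k=min(REF,key=lambda k:np.linalg.norm(m-REF[k])); r=rect(p[:,:2])
        if abs(r[1]-.08)<.012 and abs(r[2]-.037)<.01: out[k]=(r[0],r[3])
        else: print("odd",k,r)
    return out
def up(z=.14): q=manip.sense()["ee_pos"]; manip.servo_line([q[0],q[1],z],.3)
def pick(k):
    xy,yaw=find()[k]; print(k,xy.round(3),round(yaw,1))
    go([*xy,.12],yaw)
    if manip.servo_line([*xy,.006],.15,f_stop=12): print("contact"); up(); return False
    manip.grasp(); o=manip.sense()["opening"]; up(); o2=manip.sense()["opening"]; print(" opening",round(o,4),round(o2,4)); return o2>.025
def place(lx,ly,slide=None):
    c,yw,ex,ey=tray(); w=lambda x:c+x*ex+ly*ey
    go([*w(lx),.13],yw+90); o=manip.sense()["opening"]
    if o<.025: print("lost before lowering",o); return False
    if manip.servo_line([*w(lx),.0135],.15,f_stop=15): print(" contact",manip.sense()["ee_pos"])
    if slide is not None: manip.servo_line([*w(slide),manip.sense()["ee_pos"][2]],.06)
    s=manip.sense(); print(" place opening",round(s["opening"],4),"F",s["force"].round(1))
    manip.ungrasp(); up(.15); print(" t",manip.sense()["time_s"]); return True
E
python3 - <<'E'
from h import *
settray([.518,-.0065],-11.)
go([.5,-.1,.25],-10)
ok=pick("yellow") and place(-.022,.052)
ok=ok and pick("red") and place(.033,.052,.0215)
d=top(); cv2.imwrite("pics/t6.png",cv2.resize(d["img"][140:270,170:400,::-1],(800,452)))
E
```

```text
Traceback (most recent call last):
  File "h.py", line 159, in pick
    xy,yaw=find()[k]; print(k,xy.round(3),round(yaw,1))
           ~~~~~~^^^
KeyError: 'yellow'
```

```bash
python3 - <<'E'
from h import *
go([.5,.1,.25],-10)
print(find())
d=top(); cv2.imwrite("pics/t6.png",cv2.resize(d["img"][140:270,170:430,::-1],(800,400)))
ok=False
try:
    ok=pick("yellow") and place(-.022,.052)
except KeyError as e: print("missing",e)
E
```

```text
odd yellow (array([ 0.51602101, -0.38539648]), 0.16957151889801025, 0.055328622460365295, -17.39337921142578)
{'white': (array([ 0.64475739, -0.52307409]), 60.103702545166016), 'blue': (array([ 0.59189594, -0.28669217]), -0.94573974609375), 'pink': (array([ 0.49013403, -0.51821399]), -11.097686767578125), 'red': (array([ 0.48402706, -0.28121051]), -18.024398803710938)}
odd yellow (array([ 0.51621419, -0.38511655]), 0.1696857511997223, 0.05465230718255043, -16.46282958984375)
missing 'yellow'
```

View pics/t6.png

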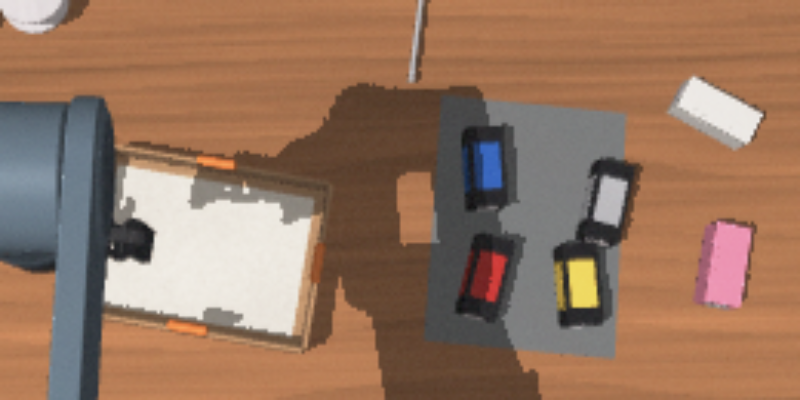

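The silver block has been knocked and now touches yellow (silver at (612,202), yellow at (580,283)). Yellow hasn't moved, so I'll pick it at its earlier measured pose; after that silver stands alone.

```bash
sed -i 's/^def pick(k):/def pick(k,at=None):/; s/xy,yaw=find()\[k\]; print/xy,yaw=at or find()[k]; print/' h.py; python3 - <<'E'
from h import *
ok=pick("yellow",(np.array([.474,-.373]),2.)) and place(-.022,.052)
ok=ok and pick("red") and place(.033,.052,.0215)
d=top(); cv2.imwrite("pics/t7.png",cv2.resize(d["img"][140:270,170:430,::-1],(800,400)))
print(ok,find())
E
```

```text
yellow [ 0.474 -0.373] 2.0
 opening 0.0348 0.0352
 contact [0.50419531 0.04828362 0.01268631]
 place opening 0.0349 F [-1.8 -0.8  6.7]
 t 70.8417
red [ 0.484 -0.281] -16.9
 opening 0.035 0.0352
 contact [0.55798032 0.03766975 0.01262708]
 place opening 0.0348 F [-2.8  0.5  3.2]
 t 77.6417
True {'white': (array([ 0.64552712, -0.52448785]), 59.96812438964844), 'blue': (array([ 0.59203374, -0.2870416 ]), -0.36437225341796875), 'silver': (array([ 0.5551852 , -0.40603691]), -15.934501647949219), 'pink': (array([ 0.49008864, -0.51836163]), -12.831016540527344)}
```

View pics/t7.png

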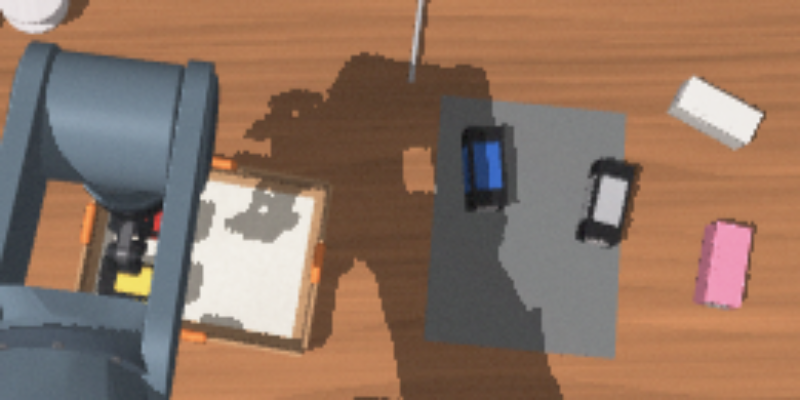

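Yellow and red are in the tray, at (133,278) and (160,222). Blue (485,168) and silver (608,203) remain. Silver is the grey-panelled block on the mat; the white look-alike sits off it at (717,110).

```bash
python3 - <<'E'
from h import *
ok=pick("blue") and place(-.022,-.052)
ok=ok and pick("silver") and place(.033,-.052,.0215)
print(ok)
if ok:
    go([.5,-.36,.3],-10)
    d=top(); np.savez("t8.npz",**d); cv2.imwrite("pics/t8.png",cv2.resize(d["img"][150:260,170:310,::-1],(700,550)))
    P=cloud(d); h=cv2.cvtColor(d["img"],cv2.COLOR_RGB2HSV); m=(h[...,0]>4)&(h[...,0]<13)&(h[...,1]>165)&(h[...,2]>140)
    n,l,s,cc=cv2.connectedComponentsWithStats(m.astype(np.uint8))
    for i in range(1,n):
        if 10<s[i,4]<200: print(P[l==i].mean(0).round(3),P[l==i][:,2].max().round(3),s[i,4])
E
```

```text
blue [ 0.592 -0.287] 0.2
 opening 0.0349 0.0348
 contact [ 0.48445427 -0.05282628  0.01272102]
 place opening 0.0349 F [-1.7  0.4  6.7]
 t 84.7833
silver [ 0.555 -0.406] -16.3
 opening 0.0349 0.0352
 contact [ 0.53835033 -0.06386905  0.01276342]
 place opening 0.0352 F [-3.7 -0.6  3.6]
 t 91.7167
True
[ 0.595 -0.021  0.069] 0.073 29
[0.539 0.102 0.067] 0.075 28
[ 0.497 -0.115  0.069] 0.075 27
[0.433 0.01  0.068] 0.075 33
```

View pics/t8.png

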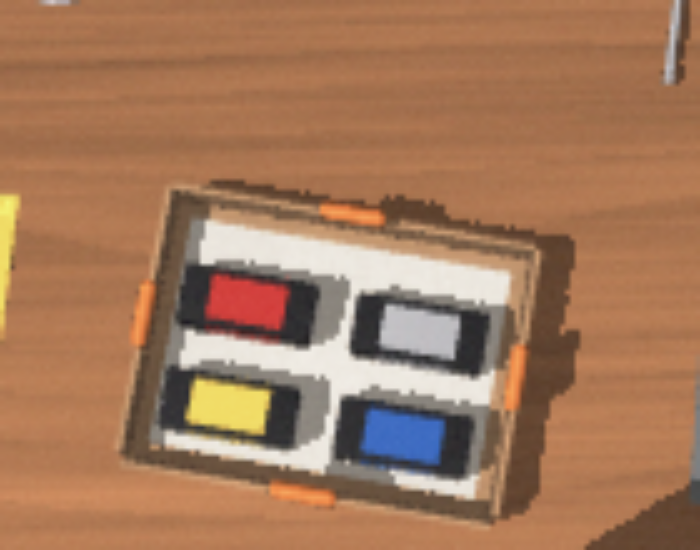

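All four cartridges lie flat on the floor, at (247,303) red, (230,405) yellow, (420,330) silver and (403,437) blue. wall_c's bar sits about 6 mm outwards, so I'll nudge it back up later. Now the push on wall_d with both open fingers.

```bash
cat >> h.py <<'E'
SC,SY=np.array([.5107,.3614]),-6.4
def bars():
    d=top(); P=cloud(d); h=cv2.cvtColor(d["img"],cv2.COLOR_RGB2HSV); m=(h[...,0]>4)&(h[...,0]<13)&(h[...,1]>165)&(h[...,2]>140)
    n,l,s,_=cv2.connectedComponentsWithStats(m.astype(np.uint8)); b=[]
    for i in range(1,n):
        q=P[l==i]
        if 10<s[i,4]<200 and .055<np.median(q[:,2])<.08: b.append(world(d,*s[i,:2]*0+np.array(np.where(l==i))[::-1].mean(1),.068)[:2])
    return d,np.array(b)
E
python3 - <<'E'
from h import *
c,yw,ex,ey=tray(); Z=.008
q=c-.16*ey; a=go([*q,.12],yw+90); manip.servo_line([*q,Z],.2,f_stop=12)
hit=manip.servo_line([*(c-.115*ey),Z],.05,f_stop=3); p=manip.sense()["ee_pos"]; off=np.dot(p[:2]-c,ey); print("hit",hit,"offset",off.round(4),manip.sense()["force"].round(1))
off=np.clip(off,-.13,-.115)
y=np.radians(SY+90); tgt=SC+off*np.array([np.cos(y),np.sin(y)])
manip.servo_line([*tgt,Z],.08,attitude=[180,0,ang(a+SY-yw)]); s=manip.sense(); print(s["ee_pos"],s["force"].round(1),s["time_s"])
e=np.array([np.cos(y),np.sin(y)]); manip.servo_line([*(tgt-.04*e),Z],.15); up(.2)
go([.45,-.3,.3],-10)
d,b=bars(); print(b.round(4),b.mean(0)); cv2.imwrite("pics/t9.png",cv2.resize(d["img"][130:300,40:260,::-1],(776,600)))
h=cv2.cvtColor(d["img"],cv2.COLOR_RGB2HSV); m=(h[...,0]>22)&(h[...,0]<32)&(h[...,1]>130)&(h[...,2]>150); m[:,190:]=0
v,u=np.where(m); print("frame",rect(world(d,u,v,0)[:,:2]))
E
```

```text
hit True offset -0.1249 [-0.1 -0.8 -0.6]
[0.49677909 0.23724688 0.00800444] [-0.4 -3.1 -3.8] 100.3333
[[0.5908 0.3543]
 [0.5259 0.4704]
 [0.4998 0.252 ]
 [0.4264 0.3708]] [0.51069748 0.36185913]
frame (array([0.50973111, 0.36161798]), 0.32368025183677673, 0.26363569498062134, 83.56806945800781)
```

View pics/t9.png

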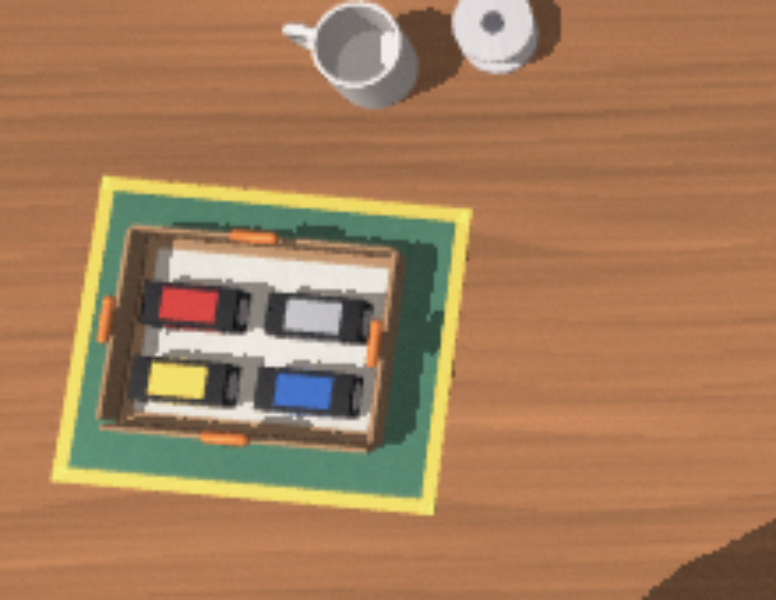

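The tray sits in the yellow frame, centre within about 1 mm and yaw within 1°, with all four cartridges flat. Only wall_c (bar at (224,438)) leans out by roughly 5°, so I'll nudge it upright from outside.

```bash
python3 - <<'E'
from h import *
settray([.5115,.3615],-6.6)
c,yw,ex,ey=tray(); Z=.02
q=c-.15*ex; go([*q,.2],yw); manip.servo_line([*q,Z],.2,f_stop=12)
hit=manip.servo_line([*(c-.0935*ex),Z],.03,f_stop=3); s=manip.sense(); print("hit",hit,np.dot(s["ee_pos"][:2]-c,ex).round(4),s["force"].round(1))
manip.servo_line([*(c-.15*ex),Z],.15); up(.2)
go([.45,-.3,.3],-10)
d,b=bars(); print(b.round(4),b.mean(0),np.linalg.norm(b[0]-b[3]),np.linalg.norm(b[1]-b[2]),manip.sense()["time_s"])
e=manip.get_image("side"); a=cv2.resize(e["img"][215:384,130:330,::-1],(390,330)); t=cv2.resize(d["img"][170:270,40:180,::-1],(410,330)); cv2.imwrite("pics/t10.png",np.hstack([t,a]))
E
```

```text
hit False -0.0936 [-1.4  0.6  0.5]
[[0.5906 0.3538]
 [0.5255 0.4702]
 [0.4994 0.2521]
 [0.4338 0.3702]] [0.5123081  0.36157875] 0.15765935018236518 0.219693517179067 112.7667
```

View pics/t10.png

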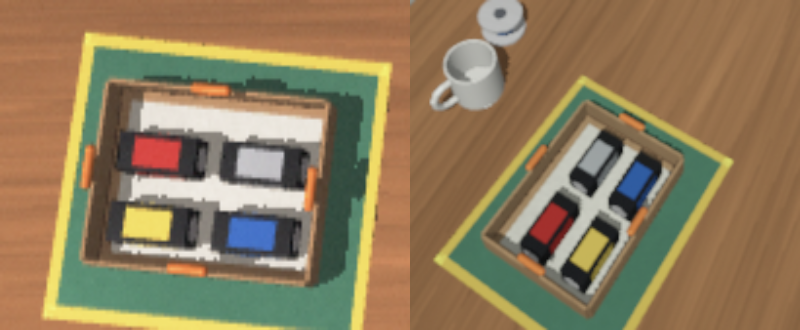

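Both views show the four walls upright, with bars 158 mm and 220 mm apart. The four cartridges are flat on the floor and the tray is centred and square in the frame. Handing in.

```bash
python3 -c "
from workcell import manip
print(manip.close_job())"
```

```text
the job is handed in; nothing more can be done
None
```

I handed the job in at about 113 s: all four walls are upright, all four cartridges lie flat on the tray floor, and the tray sits square in the yellow frame, centred to within about 2 mm. My first pull on wall_a tilted and dragged the tray about 5 cm before I changed the folding method; the judged result was not shown to me.

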